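# Straighten a ragged row of desk things with a ruler

### The arm

A 7-joint arm with a two-finger parallel gripper is mounted at the origin on a cart in front of the work surface, level with it; the furniture and walls round the work are solid. World frame = base frame: x ahead of the robot, y to its left, z up, the work surface at z = 0. Lengths are in m, angles in rad, forces in N, time in s.
With the tool pointing down it reaches from about 0.425 to 1.025 m from the base axis. Payload 3.6 kg.
Tool frame: the origin (TCP) lies on the mounting face of the last link; the fingertips stand 173 mm ahead of it and the grasp point (between the pads) lies bot.grasp_offset ahead of it (bot.grasp_offset is the distance from the TCP to the grasp point, in m); z points along the fingers, y is the line along which they close (so a half turn about z gives the same grasp; the last joint's range is limited). The gripper opens to 85 mm and grips with 20 to 120 N. Pads are 22 mm wide; open, the fingers measure 114 mm over their backs; the gripper's body (76 mm by 85 mm) begins 54 mm behind the grasp point. The pads swing forward as they close: fully open they stand 13 mm farther back than shut.
Start: joints at [1.028, 0.591, 0.048, 1.609, -0.033, 0.943, -0.034], TCP at [0.315, -0.653, 0.405] pointing down, gripper open.
Joint ranges: [-2.69, 2.69], [-0.47, 2.24], [-1.27, 1.36], [0.19, 2.51], [-1.53, 4.68], [0.08, 2.07], [-3.09, 3.09]. Speed limits (rad/s): [2.57, 2.57, 3.14, 3.14, 3.14, 3.14, 3.14].

### API

Orientations are given as a unit quaternion [x, y, z, w].
In Python, from rig import bot gives the robot as it stands. Calls block until the motion is done:
- bot.move_pose(position, orientation): joint-space move of the TCP to a pose.
- bot.move_straight(position, orientation=None, vel=0.15, guard=None): straight line of the TCP; orientation=None keeps the orientation; vel is the mean speed in m/s. With guard (N) it stops when the force on the tool has changed by that much, and returns True; else False.
- bot.move_j(angles): joint-space move.
- bot.release() and bot.grasp(newtons=None): open the fingers fully, or close them until they stop; newtons is the grip in N (None keeps the last).
- bot.pause(seconds).
- bot.inverse_kinematics(position, orientation): joint angles nearest the present ones, or None.
- bot.sense(): the state.
- bot.get_image(name): name is "side" or "top" or "wrist"; returns a dict with "color" (420x560x3 uint8, blue, green, red), "fx", "fy", "cx", "cy" (pixels), "dist" ([k1, k2, p1, p2, k3] as OpenCV has them; the pictures are not rectified), "extrinsics" (4x4, takes a point from camera to world coordinates). Camera axes: x right, y up, looking along -z (the intrinsics and any distortion apply to the point x, -y, -z); pixel columns grow to the right and rows downward; lengths in m; the calibration is good to about 2 mm. A picture is of the moment at which its call begins. There is no depth.
A pose or a line that the arm cannot do raises bot.MotionError and nothing moves.
- bot.sign_off(): hands the job in; it is judged then, once.
Trained networks look in the newest picture that a camera, given by its name, has taken for a name from the list of things; names that differ only in an ending like _2 or _b are one class to them, and where a whole thing is asked for, a point or a joint stands for the part that bears it (a point fixed in the world has none). Each returns a list of dicts, best first, with "score" (0 to 1); they miss things now and then, are a little off and sometimes report something else, mostly with a low value. They report only what shows in the picture. A call takes as long as a camera call. They do not tell look-alikes from the thing itself.
- bot.look_for(camera, thing): "extent" ([centre column, centre row, width, height] in pixels, round what is visible of it).
- bot.outline_of(camera, thing): "pixels" (420x560 bool, what is visible of it) and "extent" ([centre column, centre row, width, height] in pixels, round what is visible of it).
- bot.tip_of(camera, thing): "at" ([row, column] in pixels: a listed point, or the origin of a listed thing).
The state is a dict: "clock": time; "joint_positions": joint angles; "qd": joint speeds; "joint_torque": joint torques, N m; "tool_pos": TCP position; "orientation": TCP orientation; "ft_force": force on the tool from outside, world axes, zero at the start; "moment": the same for the moment, N m; "grip_width": finger opening in m; "grip_force": force on a finger pad.
Only numpy, scipy, OpenCV 4.12 (cv2) and the standard library are available. Lean on these libraries where they do the work, as an engineer would, in place of code of your own. Each camera call takes 0.05 s, during which the arm holds its last target. There are 200 camera calls.

### The job

Pick up the ruler by its blue handle from the dark rest pad and use its long edge to push the black drive, the green ink pad and the yellow sticky pad away from you until their near edges lie squarely in one straight line on the blue tape; touch those three only with the ruler and leave everything else where it is. Then put the ruler back flat on the middle of the rest pad, lined up with the pad, without dropping it, and let go.

Things in the scene. Friction and masses are not known exactly. Their poses are not given: they have to be found in the camera images.
- ruler_grip (a point): the ruler: a loose flat steel straightedge, 320 mm long (its y), 70 mm wide (its x), 8 mm thick, 250 g, the same seen from either end. On its middle stands a blue grip bar, 120 mm long along y, 16 mm wide along x, reaching from the blade's top (8 mm) to 46 mm above the ruler's underside. This point is the centre of the bar, 27 mm above the underside; both straight long edges lie 35 mm from it in x, parallel to y. It starts lying on the rest pad
- rest_top (a point): centre of the rest pad, a thin dark sheet stuck flat on the cabinet top in front of the robot and a little to the left, 350 mm long (its y), 96 mm wide (its x), with no thickness to speak of (z = 0; nothing catches on it)
- tape_mid (a point): centre of the strip of blue tape stuck flat on the cabinet top (no thickness to speak of, nothing catches on it), 320 mm long (its y), 16 mm wide. Its x points away from the robot, across the tape. At the start the three row things lie partly over it, with their near edges about 15 to 85 mm on the robot's side of it, the sticky pad at the left and the other two in either order, about 100 mm apart between centres and turned up to 0.12 rad
- drive_edge (a point): black flat drive, 112 mm deep, 78 mm wide, 15 mm high, loose, about 160 g. Its point is the middle of its near edge (the short face that looks toward the robot), half-way up. Its x points away from the robot into the drive (square to the tape when x is parallel to the tape's x)
- ink_pad_edge (a point): closed green ink pad, 102 mm deep, 64 mm wide, 14 mm high, loose, about 120 g. Its point is the middle of its near edge (the short face that looks toward the robot), half-way up. Its y points toward the robot, out of the pad (square to the tape when y is parallel to the tape's x)
- sticky_pad_edge (a point): yellow pad of sticky notes, 76 x 76 mm, 18 mm high, loose, about 80 g. Its point is the middle of its near edge (the face that looks toward the robot), half-way up. Its x points away from the robot into the pad (square to the tape when x is parallel to the tape's x)
- clip_dish: small round brass dish of paper clips, 68 mm across, 24 mm high, left of the row; origin at the centre of its underside
- eraser: blue and white eraser, 48x23x13 mm, beyond the rest pad; origin at the centre of its underside
- mug: white patterned mug, 92x127x95 mm with its handle, at the left; origin at the centre of its underside
Mind the look-alikes: they are no part of the job. Of the things that look like the part that bears sticky_pad_edge, the larger one is meant.

How it is judged:
On the way, in this order (a step that is already met when the one before it is completed fails the run):
1. the ruler is picked up, clear of the rest pad (height (world z) of ruler_grip above 0.04 m and contact force between the fingers and ruler above 0.5 N), for 0.1 s.
2. with the ruler still held, the near edges of the three things are in line on the tape (angle between the x axis of each of drive_edge, sticky_pad_edge and the x axis of tape_mid, either way round below 0.07 rad and angle between the y axis of ink_pad_edge and the x axis of tape_mid, either way round below 0.07 rad and y of drive_edge in the frame of tape_mid between -0.16 and 0.16 m and y of ink_pad_edge in the frame of tape_mid between -0.16 and 0.16 m and y of sticky_pad_edge in the frame of tape_mid between -0.16 and 0.16 m and height (world z) of drive_edge between 0.003 and 0.014 m and height (world z) of ink_pad_edge between 0.003 and 0.014 m and height (world z) of sticky_pad_edge between 0.003 and 0.014 m and ((x of drive_edge in the frame of tape_mid between -0.008 and -0.002 m and x of ink_pad_edge in the frame of tape_mid between -0.008 and -0.002 m and x of sticky_pad_edge in the frame of tape_mid between -0.008 and -0.002 m) or (x of drive_edge in the frame of tape_mid between -0.006 and 0 m and x of ink_pad_edge in the frame of tape_mid between -0.006 and 0 m and x of sticky_pad_edge in the frame of tape_mid between -0.006 and 0 m) or (x of drive_edge in the frame of tape_mid between -0.004 and 0.002 m and x of ink_pad_edge in the frame of tape_mid between -0.004 and 0.002 m and x of sticky_pad_edge in the frame of tape_mid between -0.004 and 0.002 m) or (x of drive_edge in the frame of tape_mid between -0.002 and 0.004 m and x of ink_pad_edge in the frame of tape_mid between -0.002 and 0.004 m and x of sticky_pad_edge in the frame of tape_mid between -0.002 and 0.004 m) or (x of drive_edge in the frame of tape_mid between 0 and 0.006 m and x of ink_pad_edge in the frame of tape_mid between 0 and 0.006 m and x of sticky_pad_edge in the frame of tape_mid between 0 and 0.006 m) or (x of drive_edge in the frame of tape_mid between 0.002 and 0.008 m and x of ink_pad_edge in the frame of tape_mid between 0.002 and 0.008 m and x of sticky_pad_edge in the frame of tape_mid between 0.002 and 0.008 m)) and contact force between the fingers and ruler above 0.5 N), for 0.1 s.
At the end, for the whole second after the job is handed in: Near-edge middles of all three within 8 mm of the tape centre line, between its ends, within 4 mm of one another across it, each flat and within 0.07 rad of square; the ruler flat, at rest, within 20 mm across and along and 0.12 rad of the rest pad centre (angle between the x axis of each of drive_edge, sticky_pad_edge and the x axis of tape_mid, either way round below 0.07 rad and angle between the y axis of ink_pad_edge and the x axis of tape_mid, either way round below 0.07 rad and y of drive_edge in the frame of tape_mid between -0.16 and 0.16 m and y of ink_pad_edge in the frame of tape_mid between -0.16 and 0.16 m and y of sticky_pad_edge in the frame of tape_mid between -0.16 and 0.16 m and height (world z) of drive_edge between 0.003 and 0.014 m and height (world z) of ink_pad_edge between 0.003 and 0.014 m and height (world z) of sticky_pad_edge between 0.003 and 0.014 m and ((x of drive_edge in the frame of tape_mid between -0.008 and -0.002 m and x of ink_pad_edge in the frame of tape_mid between -0.008 and -0.002 m and x of sticky_pad_edge in the frame of tape_mid between -0.008 and -0.002 m) or (x of drive_edge in the frame of tape_mid between -0.006 and 0 m and x of ink_pad_edge in the frame of tape_mid between -0.006 and 0 m and x of sticky_pad_edge in the frame of tape_mid between -0.006 and 0 m) or (x of drive_edge in the frame of tape_mid between -0.004 and 0.002 m and x of ink_pad_edge in the frame of tape_mid between -0.004 and 0.002 m and x of sticky_pad_edge in the frame of tape_mid between -0.004 and 0.002 m) or (x of drive_edge in the frame of tape_mid between -0.002 and 0.004 m and x of ink_pad_edge in the frame of tape_mid between -0.002 and 0.004 m and x of sticky_pad_edge in the frame of tape_mid between -0.002 and 0.004 m) or (x of drive_edge in the frame of tape_mid between 0 and 0.006 m and x of ink_pad_edge in the frame of tape_mid between 0 and 0.006 m and x of sticky_pad_edge in the frame of tape_mid between 0 and 0.006 m) or (x of drive_edge in the frame of tape_mid between 0.002 and 0.008 m and x of ink_pad_edge in the frame of tape_mid between 0.002 and 0.008 m and x of sticky_pad_edge in the frame of tape_mid between 0.002 and 0.008 m)) and x of ruler_grip in the frame of rest_top between -0.02 and 0.02 m and y of ruler_grip in the frame of rest_top between -0.02 and 0.02 m and angle between the y axis of ruler_grip and the y axis of rest_top, either way round below 0.12 rad and angle between ruler_grip's own z axis and vertical below 0.05 rad and height (world z) of ruler_grip below 0.032 m and linear speed of each of drive, ink_pad, sticky_pad, ruler below 0.02 m/s); the robot touches nothing.
It fails at once if a row thing is touched by the gripper or arm instead of the ruler (contact force between any of the fingers, the arm and drive above 0.3 N or contact force between any of the fingers, the arm and ink_pad above 0.3 N or contact force between any of the fingers, the arm and sticky_pad above 0.3 N).
It fails at once if the ruler is let go with its underside over 25 mm up (height (world z) of ruler_grip above 0.052 m and contact force between the fingers and ruler below 0.05 N).
It fails at once if another thing (clip dish, eraser, mug) is moved by more than 15 mm (distance of any of clip_dish, eraser, mug from where it was at the start of the episode above 0.015 m).
It also fails if it takes over 54 s, if anything falls off the work surface, if the arm or the gripper's body presses on something with over 40 N, if the wrist force passes 120 N, or if a joint passes its speed limit or range.

## Working session

There is one attempt and no reset: what is moved stays moved. The work goes in short steps, each a Python script; the robot and the scene stay as the last script left them, time stands still between calls to the robot, and variables do not carry over. Pictures are saved under pics/ and viewed, at most 10 in all, crops included, and the job is handed in when it is done.

```bash
ls; mkdir -p pics; cat > h.py <<'E'
import numpy as np, cv2
from rig import bot
from scipy.spatial.transform import Rotation as R
def ray(im,uv):
    K=np.array([[im['fx'],0,im['cx']],[0,im['fy'],im['cy']],[0,0,1]])
    p=cv2.undistortPoints(np.array(uv,float).reshape(-1,1,2),K,np.array(im['dist'],float)).reshape(-1,2)
    E=np.array(im['extrinsics']); d=np.c_[p[:,0],-p[:,1],-np.ones(len(p))]@E[:3,:3].T
    return E[:3,3],d
def on_plane(im,uv,z):
    c,d=ray(im,uv); return c+d*((z-c[2])/d[:,2])[:,None]
E
python3 - <<'E'
from h import *
ims={}
for c in ("top","side"):
    im=bot.get_image(c); cv2.imwrite(f"pics/{c}0.png",im['color']); ims[c]=im
    print(c,np.round(im['extrinsics'],3).tolist(),im['fx'],im['dist'])
    for t,z in dict(ruler_grip=.027,rest_top=0,tape_mid=0,drive_edge=.0075,ink_pad_edge=.007,sticky_pad_edge=.009,clip_dish=0,eraser=0,mug=0).items():
        for r in bot.tip_of(c,t)[:2]:
            v,u=r['at']; print(t,round(r['score'],2),np.round([u,v]),np.round(on_plane(im,[[u,v]],z)[0],4))
print(bot.sense(),bot.grasp_offset)
E
```

```text
pics
top [[-0.008, 0.989, -0.149, 0.411], [-1.0, -0.009, -0.007, 0.018], [-0.008, 0.149, 0.989, 1.171], [0.0, 0.0, 0.0, 1.0]] 453.13847376340084 [0.01829524 0.         0.         0.         0.        ]
ruler_grip 0.79 [236. 278.] [0.4242 0.1247 0.027 ]
rest_top 0.93 [240. 280.] [0.4198 0.1164 0.    ]
tape_mid 0.74 [240. 282.] [0.4153 0.1172 0.    ]
drive_edge 0.86 [370. 250.] [ 0.4915 -0.2162  0.0075]
ink_pad_edge 0.73 [406. 246.] [ 0.5018 -0.3096  0.007 ]
sticky_pad_edge 0.95 [380. 158.] [ 0.7349 -0.2522  0.009 ]
sticky_pad_edge 0.89 [330. 230.] [ 0.5448 -0.1157  0.009 ]
clip_dish 0.93 [256. 230.] [0.5463 0.0765 0.    ]
eraser 0.7 [226. 228.] [0.5541 0.1543 0.    ]
mug 0.65 [133. 279.] [0.4247 0.3906 0.    ]
side [[0.958, 0.195, -0.209, 0.351], [-0.285, 0.604, -0.744, -0.833], [-0.019, 0.773, 0.635, 0.818], [0.0, 0.0, 0.0, 1.0]] 383.89365931023866 [0.01097115 0.         0.         0.         0.        ]
ruler_grip 0.85 [225. 216.] [0.4238 0.1421 0.027 ]
rest_top 0.68 [224. 225.] [0.4156 0.1266 0.    ]
tape_mid 0.67 [304. 293.] [ 0.5733 -0.2118 -0.    ]
drive_edge 0.63 [276. 299.] [ 
[... 445 characters left out ...]
1944 ,  0.04838949,  1.60846691, -0.03329985,
        0.94269202, -0.03368296]), 'qd': array([ 6.15335293e-04,  1.45510644e-04,  1.35662077e-03,  4.22644197e-04,
        1.87629107e-05, -6.96002899e-06,  1.22254317e-03]), 'joint_torque': array([ 3.21357502e-04, -5.48654974e+01,  1.54564485e+00, -1.98540419e+01,
        9.21635219e-03,  1.46211147e-03,  8.36684450e-06]), 'tool_pos': array([ 0.31460515, -0.65320236,  0.40471866]), 'orientation': array([ 9.74918016e-01,  2.22564285e-01, -3.54141227e-06,  2.43372652e-05]), 'ft_force': array([-0.95086677, -0.64546699,  0.57372959]), 'moment': array([0.0444672 , 0.03716156, 0.01537758]), 'grip_force': 0.0, 'grip_width': 0.08533237055214214} 0.1547
```

View pics/top0.png

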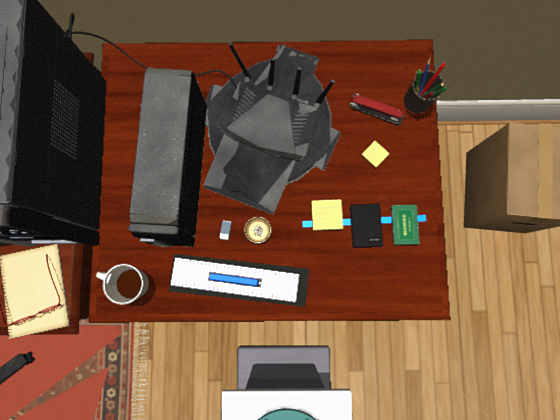

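View pics/side0.png

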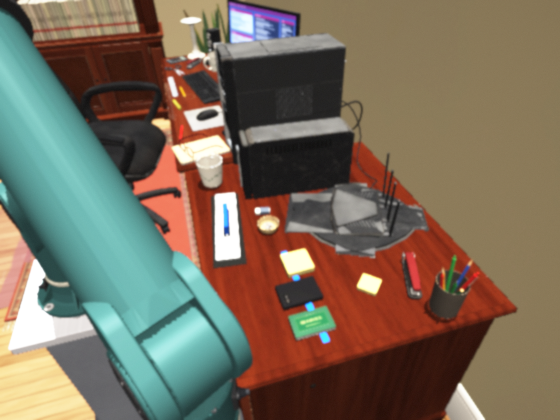

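The top view shows the white blade with its blue bar at (236,280). The tape runs from (303,224) to (426,218). From left to right the row is sticky (327,214), drive (367,225) and ink (405,225), and the look-alike note is at (375,154). Next I'll take a closer look at the row with the wrist camera.

```bash
cat >> h.py <<'E'
def q(a): return [np.cos(a/2),np.sin(a/2),0,0]   # tool down, tool x at angle a, tool y at a-90deg
E
python3 - <<'E'
from h import *
for a in (np.pi/2,-np.pi/2):
    for p in ([.46,-.2,.45],[.43,.12,.45],[.43,.12,.19],[.44,-.21,.19],[.54,-.21,.19]):
        j=bot.inverse_kinematics(p,q(a)); print(round(a,2),p,None if j is None else np.round(j,2))
E
```

```text
1.57 [0.46, -0.2, 0.45] [ 0.6   0.27 -0.34  2.05  0.12  0.85  0.19]
1.57 [0.43, 0.12, 0.45] [ 0.13  0.22 -0.59  2.14  0.16  0.82 -0.56]
1.57 [0.43, 0.12, 0.19] [-0.35  0.66 -0.03  2.35  0.14  0.13 -0.51]
1.57 [0.44, -0.21, 0.19] [ 0.43  0.68 -0.11  2.26  0.32  0.22  0.03]
1.57 [0.54, -0.21, 0.19] [ 0.4   0.73 -0.15  2.05  0.26  0.38  0.04]
-1.57 [0.46, -0.2, 0.45] [-0.1   0.28  0.52  2.07 -0.19  0.83 -2.61]
-1.57 [0.43, 0.12, 0.45] [ 0.5   0.32 -1.06  2.13  0.36  0.88  2.36]
-1.57 [0.43, 0.12, 0.19] [ 0.37  0.95 -1.08  2.32  1.34  0.83  1.45]
-1.57 [0.44, -0.21, 0.19] [ 0.15  0.7   0.28  2.27 -0.76  0.26 -2.03]
-1.57 [0.54, -0.21, 0.19] [ 0.01  0.77  0.4   2.07 -0.71  0.43 -2.18]
```

```bash
python3 - <<'E'
from h import *
import pickle
d={}
for n,p in (("row",[.47,-.21,.46]),("rest",[.44,.12,.46])):
    bot.move_pose(p,q(np.pi/2)); bot.pause(.2)
    im=bot.get_image("wrist"); cv2.imwrite(f"pics/w_{n}.png",im['color']); d[n]=im
    print(n,bot.sense()['clock'],np.round(im['extrinsics'],3).tolist())
pickle.dump(d,open("w.pkl","wb"))
E
```

```text
row 2.975 [[1.0, 0.001, 0.001, 0.47], [-0.001, 0.956, 0.292, -0.135], [-0.0, -0.292, 0.956, 0.428], [0.0, 0.0, 0.0, 1.0]]
rest 4.4833 [[1.0, 0.002, 0.001, 0.441], [-0.002, 0.956, 0.293, 0.195], [-0.0, -0.293, 0.956, 0.428], [0.0, 0.0, 0.0, 1.0]]
```

View pics/w_row.png

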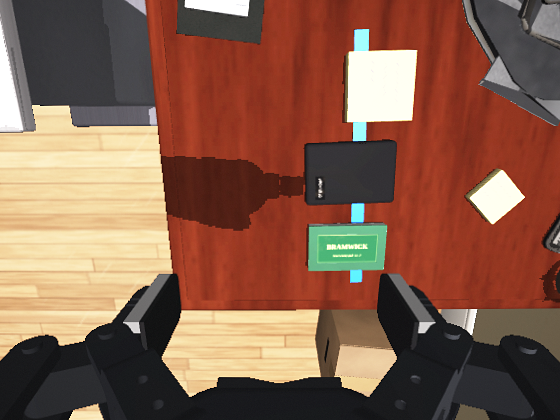

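View pics/w_rest.png

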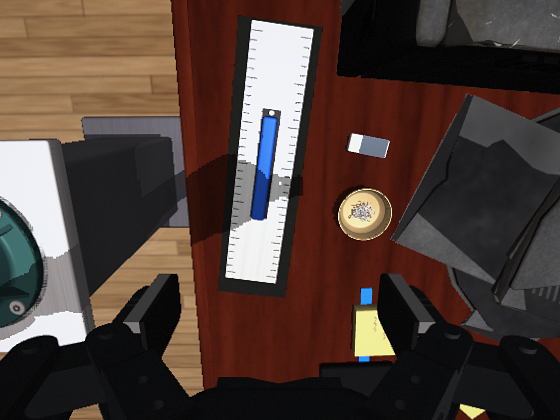

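In the row view the tape runs from (361,30) to (356,282). The near edges sit at sticky u≈345, drive u≈305 and ink u≈308. In the rest view the bar runs from (271,112) to (258,218), with blade corners near (250,20), (314,27), (276,284) and (225,277). Now I'll convert these to metric positions.

```bash
python3 - <<'E'
from h import *
import pickle
d=pickle.load(open("w.pkl","rb"))
def fit(P):
    c=P.mean(0); w,v=np.linalg.eigh(np.cov((P-c).T)); a=v[:,1]; a=a*np.sign(a[1]); t=(P-c)@a; s=(P-c)@[a[1],-a[0]]
    return c,np.arctan2(-a[0],a[1]),(t.min(),t.max()),(s.min(),s.max())
im=d["row"]; hsv=cv2.cvtColor(im['color'],cv2.COLOR_BGR2HSV)
m=cv2.inRange(hsv,(85,100,120),(115,255,255)); m[:25]=0; m[290:]=0; m[:,:340]=0; m[:,380:]=0
ys,xs=np.nonzero(m); P=on_plane(im,np.c_[xs,ys],0)[:,:2]
c,a,t,s=fit(P); mid=c+np.array([-np.sin(a),np.cos(a)])*(t[0]+t[1])/2
print("tape",mid,a,t[1]-t[0],s)
for n,z,uv in (("drive",.015,[(305,143),(307,203),(395,203),(397,142)]),("ink",.014,[(308,224),(308,270),(386,271),(386,224)]),("sticky",.018,[(348,50),(344,120),(412,122),(417,51)])):
    Q=on_plane(im,uv,z)[:,:2]; print(n,Q.round(4).tolist(),[round(np.linalg.norm(Q[i]-Q[i-1]),4) for i in range(4)])
im=d["rest"]; hsv=cv2.cvtColor(im['color'],cv2.COLOR_BGR2HSV)
m=cv2.inRange(hsv,(100,120,50),(130,255,255)); m[:,:240]=0; m[:,285:]=0; m[:105]=0; m[225:]=0
ys,xs=np.nonzero(m); print("bar@46",fit(on_plane(im,np.c_[xs,ys],.046)[:,:2]))
for n,z,uv in (("blade",.008,[(250,20),(314,27),(276,284),(225,277)]),("pad",0,[(239,15),(323,27),(285,297),(218,290)])):
    Q=on_plane(im,uv,z)[:,:2]; print(n,Q.mean(0),Q.round(4).tolist(),[round(np.linalg.norm(Q[i]-Q[i-1]),4) for i in range(4)])
    e=(Q[0]+Q[1]-Q[2]-Q[3])/2; print("ang",np.arctan2(-e[0],e[1]),"centre",Q.mean(0))
E
```

```text
tape [ 0.5704352  -0.20572589] 0.04257357295738654 0.32024339720450024 (np.float64(-0.008136769207300073), np.float64(0.008424130917686283))
drive [[0.5013, -0.1724], [0.5054, -0.2467], [0.6166, -0.2469], [0.6116, -0.1711]] [np.float64(0.1103), np.float64(0.0745), np.float64(0.1112), np.float64(0.0759)]
ink [[0.5074, -0.275], [0.509, -0.3403], [0.6142, -0.342], [0.6081, -0.2752]] [np.float64(0.1007), np.float64(0.0653), np.float64(0.1053), np.float64(0.0672)]
sticky [[0.5466, -0.0708], [0.546, -0.1457], [0.626, -0.1478], [0.6233, -0.0715]] [np.float64(0.0767), np.float64(0.0749), np.float64(0.0799), np.float64(0.0763)]
bar@46 (array([0.42344679, 0.13319353]), np.float64(-0.14184843359313795), (np.float64(-0.06196997637390423), np.float64(0.05638722696520255)), (np.float64(-0.00805767931880177), np.float64(0.008207660140809784)))
blade [0.42287119 0.12909758] [[0.4089, 0.2912], [0.48, 0.284], [0.4363, -0.0348], [0.3663, -0.024]] [np.float64(0.3181), np.float64(0.0715), np.float64(0.3219), np.float64(0.0709)]
ang -0.13531303865777233 centre [0.42287119 0.12909758]
pad [0.42247463 0.1188154 ] [[0.396, 0.2981], [0.491, 0.2858], [0.449, -0.06], [0.3539, -0.0486]] [np.float64(0.3493), np.float64(0.0957), np.float64(0.3483), np.float64(0.0958)]
ang -0.12088984679011433 centre [0.42247463 0.1188154 ]
```

All measured sizes match the specification, so I'll grasp, lift and move to the pre-push pose.

```bash
cat >> h.py <<'E'
G=bot.grasp_offset; H=np.pi/2
T=np.array([.5704,-.2057]); TA=.0426
def tp(x,y): return T+x*np.array([np.cos(TA),np.sin(TA)])+y*np.array([-np.sin(TA),np.cos(TA)])
ZG=.032+G
E
python3 - <<'E'
from h import *
RA=-.138; g=[.423,.1305]
bot.move_pose([*g,.13+G],q(H+RA)); bot.move_straight([*g,ZG],vel=.12,guard=15)
print(bot.sense()['tool_pos'],bot.sense()['ft_force'])
bot.grasp(60); s=bot.sense(); print(s['grip_width'],s['grip_force'],s['tool_pos'],s['ft_force'])
bot.move_straight([*g,ZG+.09],vel=.12)
s=bot.sense(); print(s['grip_width'],s['grip_force'],s['ft_force'],s['moment'],s['clock'])
p=tp(-.13,0)
bot.move_pose([*p,ZG+.07],q(H+TA)); bot.pause(.2); s=bot.sense(); print(s['tool_pos']-[*p,ZG+.07],s['clock'])
im=bot.get_image("wrist"); cv2.imwrite("pics/w_hold.png",im['color'])
im=bot.get_image("top"); cv2.imwrite("pics/t_hold.png",im['color'][170:320,200:460].repeat(3,0).repeat(3,1))
E
```

```text
[0.42335788 0.13057888 0.18730903] [-0.01751129  0.1573033  -0.37686855]
0.015343582436767072 59.47785258293152 [0.42303755 0.13048502 0.18695457] [-0.099126   -0.221189    5.45914085]
0.014897539981220993 58.665098547935486 [-0.46266029  0.15395577 -3.12803446] [-0.05591215 -0.0532879   0.02689686] 7.7333
[0.00060765 0.00154474 0.0001874 ] 9.225
```

View pics/w_hold.png

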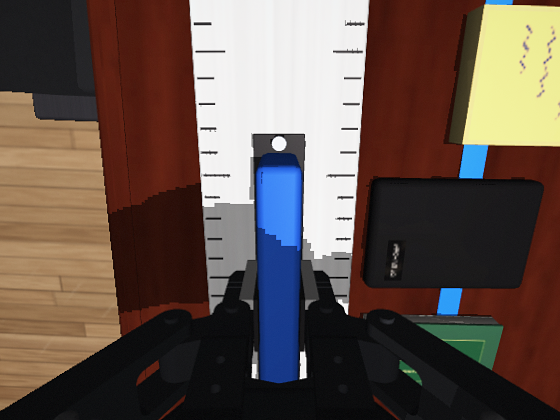

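The ruler is held square: its edges are symmetric about u≈279, and its right edge is clear of the drive at u≈365. Next I'll lower it and push to just short of the line.

```bash
python3 - <<'E'
from h import *
z=ZG+.003
print(bot.move_straight([*tp(-.13,0),z],q(H+TA),vel=.08,guard=8))
s=bot.sense(); print(s['tool_pos'],s['ft_force'])
bot.move_straight([*tp(-.035-.003,0),z],q(H+TA),vel=.04); bot.pause(.2)
s=bot.sense(); d=s['tool_pos'][:2]-T; print("x'",d@[np.cos(TA),np.sin(TA)],s['tool_pos'],s['ft_force'],s['grip_force'],s['clock'],R.from_quat(s['orientation']).as_euler('zyx'))
im=bot.get_image("wrist"); cv2.imwrite("pics/w_push.png",im['color'])
im=bot.get_image("top"); cv2.imwrite("pics/t_push.png",cv2.resize(im['color'][150:300,250:450],None,fx=4,fy=4))
E
```

```text
False
[ 0.44069598 -0.21124036  0.18994761] [-0.02797044 -0.01070575 -1.97724739]
x' -0.03808239244889973 [ 0.53235108 -0.20729649  0.18968573] [-2.27760712 -0.90404835 -4.18894427] 58.49269688129425 12.9667 [-1.61343709e+00 -1.14292512e-04 -3.14157561e+00]
```

View pics/t_push.png

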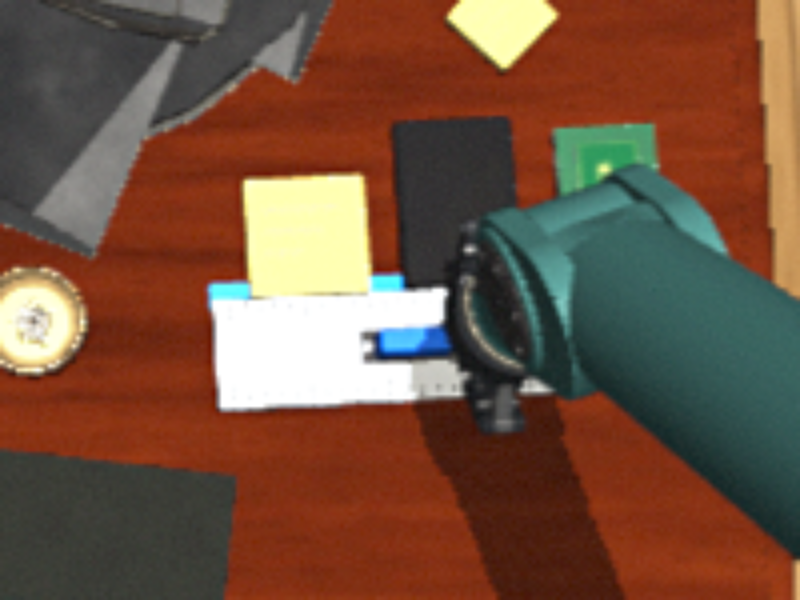

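View pics/w_push.png

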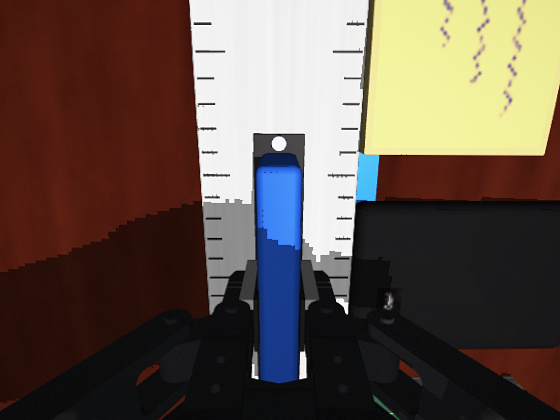

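The sticky pad and drive lie flush against the blade edge (u≈362 and 355), and about 11 mm of tape shows beyond it at (367,178). I'll check that offset, push the last few mm, then look from behind.

```bash
python3 - <<'E'
from h import *
def chk():
    im=bot.get_image("wrist"); c=im['color'].astype(int)
    for row in (170,180):
        r=c[row]; tape=[u for u in range(345,400) if r[u,0]>180 and r[u,2]<130]
        B=on_plane(im,[[tape[0]-.5,row]],.011)[0]; F=on_plane(im,[[tape[-1]+.5,row]],0)[0]
        f=lambda P:(P[:2]-T)@[np.cos(TA),np.sin(TA)]
        print(tape[0],tape[-1],"blade x'",f(B),"tape far edge x'",f(F))
chk()
z=ZG+.003
bot.move_straight([*tp(-.035,0),z],q(H+TA),vel=.02); bot.pause(.3); chk()
s=bot.sense(); print((s['tool_pos'][:2]-T)@[np.cos(TA),np.sin(TA)],s['clock'],s['ft_force'])
E
```

```text
358 377 blade x' -0.0036974296477951265 tape far edge x' 0.00827558679527277
357 376 blade x' -0.003838618472269107 tape far edge x' 0.008204462316850665
358 368 blade x' 0.00032960860925354833 tape far edge x' 0.00810239935899993
357 367 blade x' 0.00018870800081255708 tape far edge x' 0.007995400247920635
-0.03446605312339686 13.7667 [-0.02510562 -0.33334725 -2.81167294]
```

The edge is on the centre line. Now I'll back off, lift and check the row from above while still holding the ruler.

```bash
python3 - <<'E'
from h import *
bot.move_straight([*tp(-.12,0),ZG+.003],q(H+TA),vel=.08)
bot.move_straight([*tp(-.12,0),ZG+.1],q(H+TA),vel=.15)
bot.move_pose([*(tp(-.12,0)+[0,.09]),.46],q(H+TA)); bot.pause(.2)
im=bot.get_image("wrist"); cv2.imwrite("pics/w_after.png",im['color'])
im=bot.get_image("top"); cv2.imwrite("pics/t_after.png",cv2.resize(im['color'][150:300,250:450],None,fx=4,fy=4,interpolation=cv2.INTER_CUBIC))
for t,zz in dict(drive_edge=.0075,ink_pad_edge=.007,sticky_pad_edge=.009).items():
  for r in bot.tip_of("top",t)[:2]:
    v,u=r['at']; P=on_plane(im,[[u,v]],zz)[0]; print(t,r['score'],((P[:2]-T)@[np.cos(TA),np.sin(TA)]).round(4))
s=bot.sense(); print(s['clock'],s['grip_force'])
E
```

```text
drive_edge 0.96 -0.0008
drive_edge 0.44 -0.1205
ink_pad_edge 0.9 0.0014
sticky_pad_edge 0.97 0.1521
sticky_pad_edge 0.91 -0.0098
17.025 58.58565330505371
```

View pics/t_after.png

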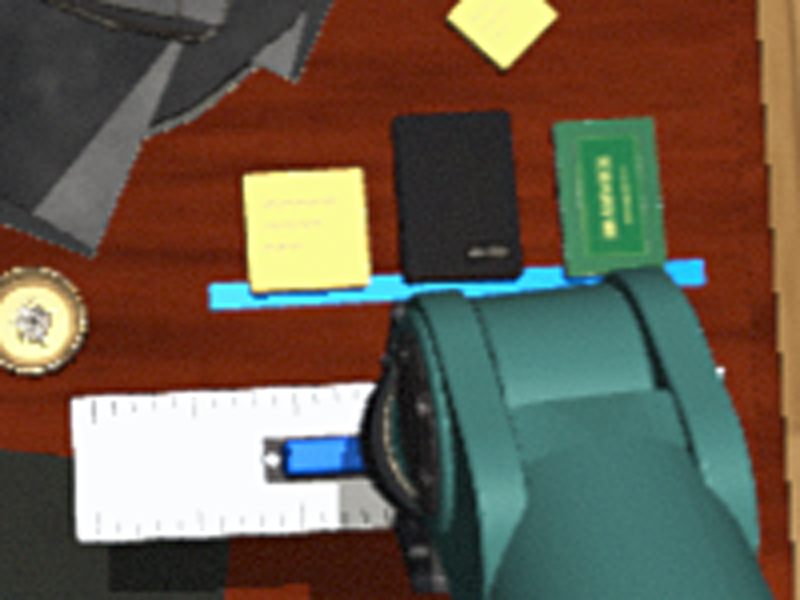

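View pics/w_after.png

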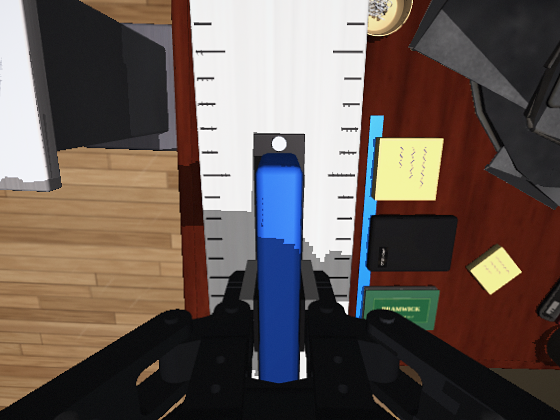

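All three near edges lie square along the middle of the tape (the row near (245–665, 270–290) in the top crop). Next I'll put the ruler back.

```bash
python3 - <<'E'
from h import *
PA=-.121; p=[.4225,.1188]
bot.move_pose([*p,ZG+.09],q(H+PA)); bot.pause(.2)
bot.move_straight([*p,ZG+.008],q(H+PA),vel=.1); bot.pause(.2)
print(bot.move_straight([*p,ZG-.002],q(H+PA),vel=.02,guard=5)); bot.pause(.2)
s=bot.sense(); print(s['tool_pos'],s['ft_force'],s['clock'])
bot.release(); bot.pause(.3)
bot.move_straight([*p,ZG+.12],q(H+PA),vel=.12)
bot.move_pose([.44,.12,.46],q(H)); bot.pause(.3)
im=bot.get_image("wrist"); cv2.imwrite("pics/w_end.png",im['color']); print(bot.sense()['clock'],bot.sense()['grip_width'])
E
```

```text
True
[0.42258616 0.11881466 0.1869665 ] [-0.12376171 -0.19856625  4.71667845] 20.175
23.325 0.08551382636412677
```

View pics/w_end.png

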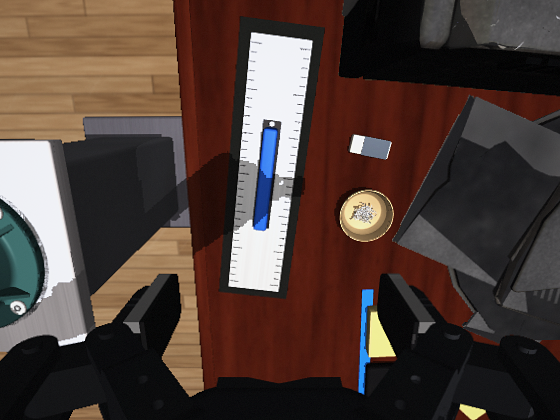

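The ruler lies centred and aligned on the pad, with dark margins visible all round (blade from (250,32) to (285,291), pad from (240,18) to (287,297)). The gripper is clear, so I'm handing in.

```bash
python3 -c "
from rig import bot
print(bot.sign_off())"
```

```text
the job is handed in; nothing more can be done
None
```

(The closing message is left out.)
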